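# Load the hot rollers onto their heating rods by size

### The arm

A 7-joint arm with a two-finger parallel gripper is mounted at the origin on a cart in front of the work surface, level with it; the furniture and walls round the work are solid. World frame = base frame: x ahead of the robot, y to its left, z up, the work surface at z = 0. Lengths are in m, angles in rad, forces in N, time in s.
With the tool pointing down it reaches from about 0.4 to 0.875 m from the base axis. Payload 19.3 kg.
Tool frame: the origin (TCP) lies on the mounting face of the last link; the fingertips stand 173 mm ahead of it and the grasp point (between the pads) lies 155 mm ahead of it; z points along the fingers, y is the line along which they close (so a half turn about z gives the same grasp; the last joint's range is limited). The gripper opens to 85 mm and grips with 20 to 120 N. Pads are 22 mm wide; open, the fingers measure 114 mm over their backs; the gripper's body (76 mm by 85 mm) begins 54 mm behind the grasp point. The pads swing forward as they close: fully open they stand 13 mm farther back than shut.
Start: joints at [-1.394, 0.521, -0.036, 1.599, 0.021, 1.021, -0.113], TCP at [0.153, 0.606, 0.405] pointing down, gripper open.
Joint ranges: [-2.91, 2.91], [-0.3, 2.13], [-1.5, 1.42], [0.17, 2.43], [-1.26, 4.41], [0.16, 1.93], [-2.52, 2.52]. Speed limits (rad/s): [1.89, 1.89, 2.39, 2.39, 3.01, 3.01, 3.01].

### API

Orientations are given as a unit quaternion [w, x, y, z].
In Python, from station import robot gives the robot as it stands.
- The arm moves only by the tool apply_moves, never from a script. Its argument "rows" is a list of rows, each an object with "turn": the turn, a rotation vector about the tool's x, y, z in units of 8 degrees (1.0 is 8 degrees), a list of three; "slide": the shift along the tool's x, y, z in units of 40 cm (1.0 is 40 cm), a list of three; "claw": the opening in per cent of the stroke, from 0 (shut) to 100 (fully open). A call has 1 to 10 rows; each row shifts and turns the commanded pose from where the row before left it, along the tool's axes as they then stand; what a row does not reach is not made up. A row lasts 1/8 s, in which the tool goes at most 62.5 mm and 10.7 degrees, less where a joint would pass 70% of its speed; a pose out of reach is approached as far as the arm can. A call with a number of a shift or a turn outside -1 to 1 is refused whole. A call with a gripper value outside its range is refused whole. The fingers move at their own pace and stop on an object; "squeeze" is the grip in N (left out, the last holds). Time passes only in rows, so rows that do not move let the fingers close. It gives the time, the measured TCP pose, the force, the opening and the grip force at its end, in the units of the state.
- robot.get_obs(): the state, without advancing time (a new reading comes with each control period).
- robot.snapshot(name): name is "scene" or "side" or "wrist"; returns a dict with "frame" (420x560x3 uint8, blue, green, red), "fx", "fy", "cx", "cy" (pixels), "xyz" and "attitude" of the camera in the world; the wrist camera has in their place "mount" (4x4, takes a point from camera to tool coordinates, whose origin is the TCP and whose axes are the flange's). Camera axes: x right, y down, z forward; pixel columns grow to the right and rows downward; lengths in m; the calibration is good to about 2 mm. A picture is of the moment at which its call begins: read the wrist's pose just before it. There is no depth.
- robot.job_done(): hands the job in; it is judged then, once.
The state is a dict: "time": time; "qpos": joint angles; "qvel": joint speeds; "joint_efforts": joint torques, N m; "tool_pos": TCP position; "orientation": TCP orientation; "ft_force": force on the tool from outside, world axes, zero at the start; "torque": the same for the moment, N m; "finger_gap": finger opening in m; "finger_force": force on a finger pad.
Only numpy, scipy, OpenCV 4.12 (cv2) and the standard library are available. Lean on these libraries where they do the work, as an engineer would, in place of code of your own. Each camera call takes 0.05 s, during which the arm holds its last target. There are 200 camera calls.

### The job

Set up the hot rollers to heat for the next client: slip each of the four loose rollers over the heating rod of its own size, so that the row runs in order from the slimmest roller on the slimmest rod to the fattest on the thickest, each one upright and all the way down on the base. Leave the two cosmetic pots and everything else on the worktop where they are.

Things in the scene. Friction and masses are not known exactly. Their poses are not given: they have to be found in the camera images.
- roller_slim: hot roller: yellow ribbed plastic tube standing on end, open right through, 26 mm outside diameter, 20 mm bore, 65 mm tall, rims at both ends alike. Origin at the middle of the tube (32.5 mm above its underside); z along the tube's axis. Loose, light (under 0.12 kg), safe to grip across its diameter at any height
- roller_medium: hot roller: coral-pink ribbed plastic tube standing on end, open right through, 36 mm outside diameter, 30 mm bore, 65 mm tall, rims at both ends alike. Origin at the middle of the tube (32.5 mm above its underside); z along the tube's axis. Loose, light (under 0.12 kg), safe to grip across its diameter at any height
- roller_large: hot roller: teal-green ribbed plastic tube standing on end, open right through, 46 mm outside diameter, 40 mm bore, 65 mm tall, rims at both ends alike. Origin at the middle of the tube (32.5 mm above its underside); z along the tube's axis. Loose, light (under 0.12 kg), safe to grip across its diameter at any height
- roller_jumbo: hot roller: violet ribbed plastic tube standing on end, open right through, 56 mm outside diameter, 50 mm bore, 65 mm tall, rims at both ends alike. Origin at the middle of the tube (32.5 mm above its underside); z along the tube's axis. Loose, light (under 0.12 kg), safe to grip across its diameter at any height
- rod_slim: slimmest of four upright aluminium heating rods: 12 mm diameter, 50 mm tall, top 12 mm tapered; 4 mm of play all round in the 26 mm roller. Origin at its foot, on the deck on which the rollers come to stand; z up, y along the row to the thicker rods. The rods stand in one straight row in order of thickness, 61, 132 and 213 mm from this one to the others.
- rod_medium: second slimmest of four upright aluminium heating rods: 22 mm diameter, 50 mm tall, top 12 mm tapered; 4 mm of play all round in the 36 mm roller. Origin at its foot, on the deck on which the rollers come to stand; z up, y along the row to the thicker rods. All four are fixed to one heating base: a cream body with rounded ends, 286 x 92 mm, its dark deck 32 mm above the worktop.
- rod_large: second thickest of four upright aluminium heating rods: 32 mm diameter, 50 mm tall, top 12 mm tapered; 4 mm of play all round in the 46 mm roller. Origin at its foot, on the deck on which the rollers come to stand; z up, y along the row to the thicker rods. The base stands fast on the worktop but may be turned any way round.
- rod_jumbo: thickest of four upright aluminium heating rods: 42 mm diameter, 50 mm tall, top 12 mm tapered; 4 mm of play all round in the 56 mm roller. Origin at its foot, on the deck on which the rollers come to stand; z up, y along the row to the thicker rods. Fixed to the base like the others.
- pot_2: small black cosmetic pot with a gold lid, 53 mm diameter, 36 mm high, loose, a bystander; origin under its centre
- pot_1: cream cosmetic pot with a black lid, 61 mm diameter, 48 mm high, loose, a bystander; origin under its centre

How it is judged:
By the outcome, as a careful person would: the job done as asked, in the order asked, and still so for the second after the job is handed in, with the robot touching nothing.
It also fails if it takes over 102 s, if anything falls off the work surface, if the arm or the gripper's body presses on something with over 40 N, if the wrist force passes 120 N, or if a joint passes its speed limit or range.

## Working session

There is one attempt and no reset: what is moved stays moved. The work goes in short steps, Python scripts to look and compute and a tool call to move; the robot and the scene stay as the last step left them, time stands still between calls to the robot, and variables do not carry over. Pictures are saved under pics/ and viewed, at most 14 in all, crops included, and the job is handed in when it is done.

Besides the shell and the picture viewer there is one more tool, called after "Call:" by a JSON object that holds its "api" and its "payload". apply_moves: Moves the arm, as the interface text tells. Its arguments: {"type":"object","properties":{"rows":{"type":"array","items":{"type":"object","properties":{"turn":{"type":"array","items":{"type":"number","minimum":-1,"maximum":1}},"slide":{"type":"array","items":{"type":"number","minimum":-1,"maximum":1}},"claw":{"type":"number"}}}},"squeeze":{"type":"number"}},"required":["rows"]}

```bash
mkdir -p pics; ls; python3 - <<'E'
from station import robot
import cv2,json
for n in("scene","side","wrist"):
    o=robot.get_obs(); s=robot.snapshot(n); cv2.imwrite(f"pics/{n}0.png",s["frame"])
    print(n,{k:(v.tolist() if hasattr(v,'tolist') else v) for k,v in s.items() if k!="frame"})
print(o)
E
```

```text
pics
scene {'fx': 404.50019790114305, 'fy': 404.50019790114305, 'cx': 278.9854914213256, 'cy': 206.4052081537986, 'xyz': [0.09767090160817458, -0.7606864240038916, 0.6556528503185578], 'attitude': [-0.4469027036896917, 0.8479154623771482, -0.2542196690787904, 0.12918862933734124]}
side {'fx': 445.23718451941545, 'fy': 445.23718451941545, 'cx': 282.5158163952387, 'cy': 210.19513248940726, 'xyz': [0.5522295085816737, 1.0754584812475598, 0.6663188763370358], 'attitude': [-0.005517100816062934, -0.0068055330737333405, 0.8679399590185418, -0.49659185842808545]}
wrist {'fx': 375.6387208856362, 'fy': 375.6387208856362, 'cx': 278.2050919077501, 'cy': 209.40332856251558, 'mount': [[2.8996552877382825e-06, -0.9507415707684207, -0.30998462156111306, 0.08175225811750693], [0.9999998498065488, 0.00017264945637953367, -0.0005201721288180098, -0.0003048303923409712], [0.000548067943220845, -0.30998457349513325, 0.9507414284738874, 0.03078401343614129], [0.0, 0.0, 0.0, 1.0]]}
{'time': 0.1, 'qpos': array([-1.39420715,  0.52195027, -0.03629106,  1.59993908,  0.0211941 ,
        1.02111659, -0.11278995]), 'qvel': array([-8.31692507e-04, -1.64441300e-03,  2.73560715e-05, -4.61590230e-04,
        3.99696426e-04,  3.20626130e-03, -1.43731849e-03]), 'joint_efforts': array([ 4.03685728e-03, -9.28481984e+01,  1.98429778e+00, -3.70526075e+01,
        1.82407483e-02,  5.22593851e-03, -1.17629239e-05]), 'tool_pos': array([0.15268969, 0.60593334, 0.40419045]), 'orientation': array([-2.06776731e-05,  1.23099420e-01,  9.92394210e-01, -5.13892055e-04]), 'ft_force': array([0.34155644, 0.49734865, 0.35568898]), 'torque': array([ 0.00839824, -0.02905741,  0.00070599]), 'finger_force': 0.0, 'finger_gap': 0.08523759802163877}
```

View pics/scene0.png

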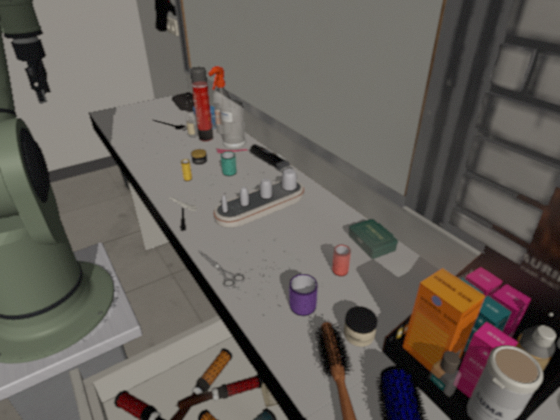

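View pics/side0.png

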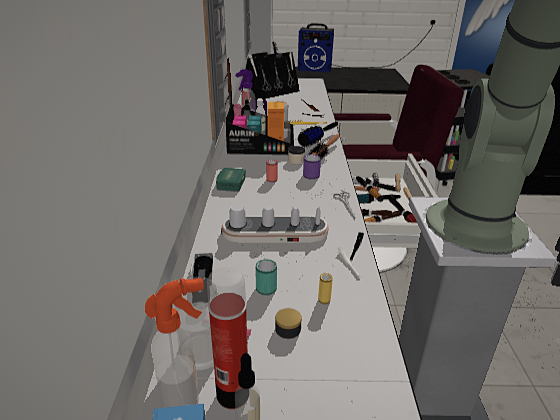

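Scene: slim at (186,170), large (229,164), medium (342,260), jumbo (303,294), base centered (260,202), slim rod at near left (224,203), jumbo at (290,180). The side view agrees.

```bash
cat > h.py <<'E'
from station import robot
import numpy as np,cv2
from scipy.spatial.transform import Rotation as R
def rot(q): return R.from_quat([q[1],q[2],q[3],q[0]])
def cam(n):
    o=robot.get_obs(); s=robot.snapshot(n)
    if n=="wrist":
        T=np.eye(4);T[:3,:3]=rot(o["orientation"]).as_matrix();T[:3,3]=o["tool_pos"]
        T=T@np.array(s["mount"])
    else:
        T=np.eye(4);T[:3,:3]=rot(s["attitude"]).as_matrix();T[:3,3]=s["xyz"]
    s["T"]=T; return s
def ray(s,u,v):
    d=s["T"][:3,:3]@np.array([(u-s["cx"])/s["fx"],(v-s["cy"])/s["fy"],1]); return s["T"][:3,3],d
def onz(s,u,v,z):
    c,d=ray(s,u,v); return c+d*(z-c[2])/d[2]
def proj(s,p):
    q=s["T"][:3,:3].T@(np.array(p)-s["T"][:3,3]); return q[0]/q[2]*s["fx"]+s["cx"],q[1]/q[2]*s["fy"]+s["cy"]
HUE={"slim":(20,32),"medium":(0,8),"large":(78,92),"jumbo":(125,145)}
def blob(s,n,near=None):
    hsv=cv2.cvtColor(s["frame"],cv2.COLOR_BGR2HSV); a,b=HUE[n]
    m=cv2.inRange(hsv,(a,80,50),(b,255,255))
    if near is not None:
        k=np.zeros_like(m); cv2.circle(k,near,28,255,-1); m&=k
    c=max(cv2.findContours(m,cv2.RETR_EXTERNAL,cv2.CHAIN_APPROX_NONE)[0],key=cv2.contourArea)
    M=cv2.moments(cv2.convexHull(c)); return M["m10"]/M["m00"],M["m01"]/M["m00"],cv2.contourArea(c),cv2.boundingRect(c)
E
python3 - <<'E'
from h import *
P={"scene":{"slim":(186,170),"large":(229,164),"medium":(342,260),"jumbo":(303,294)},"side":{"slim":(325,288),"large":(266,277),"medium":(272,171),"jumbo":(312,167)}}
for c in P:
    s=cam(c)
    for n,p in P[c].items():
        b=blob(s,n,p); print(c,n,np.round(b[:3],1),b[3],onz(s,b[0],b[1],.0325).round(4))
    x,y,w,h=(205,160,110,70) if c=="scene" else (215,195,120,55)
    cv2.imwrite(f"pics/crop_{c}.png",cv2.resize(s["frame"][y:y+h,x:x+w],None,fx=6,fy=6,interpolation=cv2.INTER_CUBIC))
o=robot.get_obs();print(rot(o["orientation"]).as_matrix().round(3))
E
```

```text
scene slim [186.2 170.2 133. ] (181, 160, 11, 21) [0.4557 0.3288 0.0325]
scene large [228.5 166.  182. ] (222, 158, 14, 18) [0.5782 0.279  0.0325]
scene medium [340.6 263.1 306.5] (332, 252, 18, 24) [ 0.5803 -0.2659  0.0325]
scene jumbo [302.5 299.6 497.5] (290, 286, 27, 29) [ 0.4451 -0.3067  0.0325]
side slim [324.7 288.1 324.5] (318, 273, 14, 31) [0.4551 0.3275 0.0325]
side large [265.9 276.4 430.5] (256, 260, 21, 34) [0.584  0.2912 0.0325]
side medium [271.6 170.3 187.5] (266, 160, 12, 22) [ 0.5866 -0.2622  0.0325]
side jumbo [311.7 167.4 239.5] (303, 156, 18, 23) [ 0.4521 -0.2906  0.0325]
[[-0.97   0.244 -0.   ]
 [ 0.244  0.97  -0.001]
 [-0.    -0.001 -1.   ]]
```

View pics/crop_scene.png

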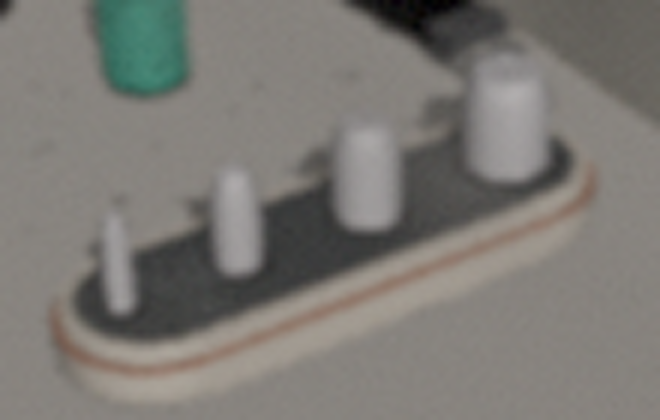

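View pics/crop_side.png

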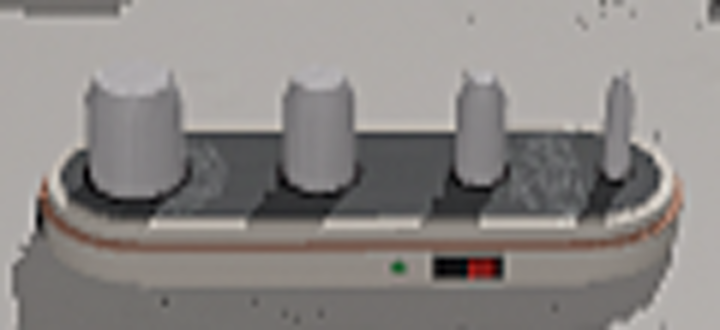

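Scene rod centres: slim (225,204), medium (244.5,197), large (266,190), jumbo (289.5,180). Side: (318,216), (295,217), (268,217), (238,217).

```bash
python3 - <<'E'
from h import *
a,b=cam("scene"),cam("side")
P={"slimR":((186.2,170.2),(324.7,288.1)),"medR":((340.6,263.1),(271.6,170.3)),"largeR":((228.5,164.5),(265.9,276.4)),"jumR":((302.5,296),(311.7,167)),
"slim":((224.8,203.7),(318,216.3)),"med":((244.5,197),(295.2,216.7)),"large":((266.3,189.7),(268.2,217)),"jumbo":((289.5,180),(237.7,217))}
for n,(p,q) in P.items():
    A=np.zeros((3,3));y=np.zeros(3)
    for s,u in((a,p),(b,q)):
        c,d=ray(s,*u);d=d/np.linalg.norm(d);M=np.eye(3)-np.outer(d,d);A+=M;y+=M@c
    z=.0325 if n[-1]=='R' else .057
    print(n,np.linalg.solve(A,y).round(4),onz(a,*p,z).round(4)[:2],onz(b,*q,z).round(4)[:2])
E
```

```text
slimR [0.4553 0.3282 0.033 ] [0.4557 0.3291] [0.4551 0.3276]
medR [ 0.5847 -0.2639  0.0304] [ 0.5803 -0.266 ] [ 0.5865 -0.2623]
largeR [0.584  0.2898 0.0315] [0.583 0.288] [0.5841 0.291 ]
jumR [ 0.4518 -0.2975  0.0308] [ 0.4508 -0.2987] [ 0.4521 -0.2937]
slim [0.4561 0.0628 0.0549] [0.4568 0.0601] [0.4548 0.0675]
med [0.5165 0.0641 0.0533] [0.5158 0.0594] [0.5152 0.0715]
large [0.5875 0.0653 0.0514] [0.5842 0.058 ] [0.5863 0.0754]
jumbo [0.6686 0.0699 0.0531] [0.6672 0.0654] [0.6662 0.0781]
```

Call:
{"api": "apply_moves", "payload": {"rows": [{"turn": [0, 0, -1], "claw": 100}, {"turn": [0, 0, -1]}, {"slide": [-0.1, -0.1, 0]}, {"slide": [-0.1, -0.1, 0]}, {"slide": [-0.1, -0.1, 0]}, {"slide": [-0.1, -0.1, 0]}, {"slide": [-0.1, -0.1, 0]}, {"slide": [-0.1, -0.1, 0]}, {"slide": [-0.1, -0.1, 0]}, {"slide": [-0.1, -0.1, 0]}], "squeeze": 30}}

```text
$.rows[0]: bad value
```

```bash
python3 - <<'E'
from h import *
o=robot.get_obs();s=cam("wrist");cv2.imwrite("pics/w1.png",s["frame"])
print(o["time"],o["tool_pos"],rot(o["orientation"]).as_matrix().round(3))
for n,p in {"slim":(.4553,.3282,.065),"large":(.584,.2898,.065),"rslim":(.4561,.0628,.082),"rjum":(.6686,.07,.082)}.items(): print(n,np.round(proj(s,p),1))
E
```

```text
0.35 [0.15270077 0.60602851 0.40454762] [[-0.97   0.244 -0.   ]
 [ 0.244  0.97  -0.   ]
 [-0.    -0.    -1.   ]]
slim [108.4 493. ]
large [118.7 569.5]
rslim [-111.8  548.5]
rjum [-17.9 651.8]
```

View pics/w1.png

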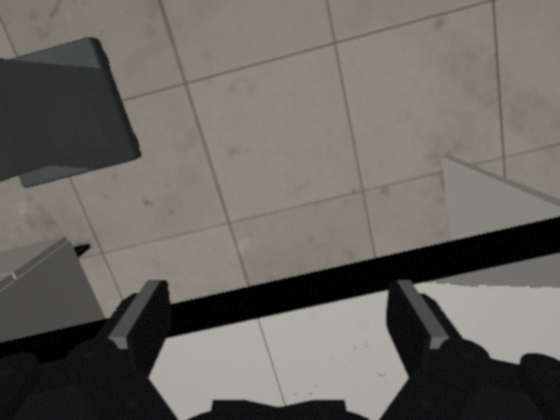

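Picture: floor and table edge only, since the move was refused (all fields needed per row). Fingers at the image bottom.

Call:
{"api": "apply_moves", "payload": {"rows": [{"turn": [0, 0, -1], "slide": [0, 0, 0], "claw": 100}, {"turn": [0, 0, -1], "slide": [0, 0, 0], "claw": 100}, {"turn": [0, 0, 0], "slide": [-0.1, -0.1, 0], "claw": 100}, {"turn": [0, 0, 0], "slide": [-0.1, -0.1, 0], "claw": 100}, {"turn": [0, 0, 0], "slide": [-0.1, -0.1, 0], "claw": 100}, {"turn": [0, 0, 0], "slide": [-0.1, -0.1, 0], "claw": 100}, {"turn": [0, 0, 0], "slide": [-0.1, -0.1, 0], "claw": 100}, {"turn": [0, 0, 0], "slide": [-0.1, -0.1, 0], "claw": 100}, {"turn": [0, 0, 0], "slide": [-0.1, -0.1, 0], "claw": 100}, {"turn": [0, 0, 0], "slide": [-0.05, -0.1, 0], "claw": 100}], "squeeze": 30}}

```text
time: 1.65
tool_pos: [0.4646, 0.2941, 0.4046]
orientation: [0.0, -0.015, 1.0, -0.0]
ft_force: [-0.4, 1.0, 0.1]
finger_gap: 0.0857
finger_force: 0.0
```

```bash
python3 - <<'E'
from h import *
o=robot.get_obs();s=cam("wrist");cv2.imwrite("pics/w2.png",s["frame"])
print(o["time"],o["tool_pos"],rot(o["orientation"]).as_matrix().round(3))
for n,p in {"slim":(.4553,.3282,.065),"large":(.584,.2898,.065),"rslim":(.4561,.0628,.082),"rjum":(.6686,.07,.082)}.items(): print(n,np.round(proj(s,p),1))
E
```

```text
1.65 [0.46459935 0.29413193 0.4046449 ] [[-1.    -0.031  0.001]
 [-0.031  1.    -0.   ]
 [-0.001 -0.    -1.   ]]
slim [318.8 178.6]
large [269.6 309.9]
rslim [-13.1 174.4]
rjum [ 40.3 389.3]
```

View pics/w2.png

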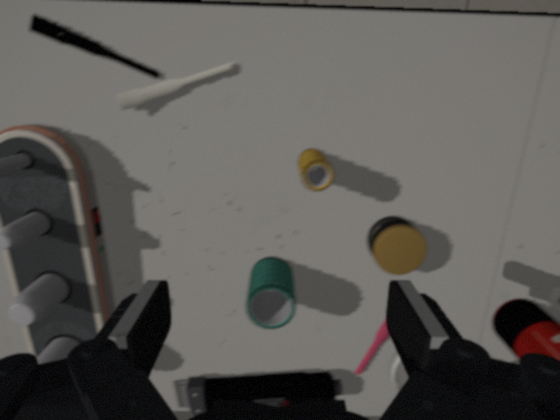

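Slim's top rim centre at (318,176), large's at (271,306), matching prediction within 3 px; base at left, pot_2 at (400,250).

```bash
cat >> h.py <<'E'
def to(target,z=None):
    "tool-axis slide units to bring TCP to the target (x,y,z)"
    o=robot.get_obs(); d=np.array(target)-o["tool_pos"]
    return (rot(o["orientation"]).as_matrix().T@d/0.4).round(3)
E
python3 - <<'E'
from h import *
s=cam("wrist")
print(onz(s,318,176,.065),onz(s,271,306,.065),onz(s,400,250,.036))
t=onz(s,318,176,.065); print(to((t[0],t[1],.20)))
E
```

```text
[0.45577753 0.32142409 0.065     ] [0.58237381 0.28443383 0.065     ] [0.53435162 0.40932417 0.036     ]
[0.022 0.076 0.512]
```

```bash
python3 - <<'E'
from h import *
o=robot.get_obs();print(o["tool_pos"],o["qvel"].round(3),to((.454,.3275,.20)))
s=cam("wrist")
g=cv2.cvtColor(s["frame"],cv2.COLOR_BGR2HSV)
for n in("slim","large"):
    for near in ([(int(v) for v in proj(s,{"slim":(.4545,.3275,.04),"large":(.582,.290,.04)}[n]))]):
        print(n,blob(s,n,tuple(near)))
E
```

```text
[0.46535707 0.2915255  0.40477391] [-0.063  0.005 -0.057 -0.012 -0.011 -0.002 -0.069] [0.026 0.092 0.512]
slim (321.45398298530546, 167.4383604021655, 1038.5, (304, 147, 37, 42))
large (274.58284272497895, 290.8816932996916, 614.5, (254, 265, 47, 53))
```

Call:
{"api": "apply_moves", "payload": {"rows": [{"turn": [0, 0, 0], "slide": [0.013, 0.046, 0.05], "claw": 100}, {"turn": [0, 0, 0], "slide": [0.013, 0.046, 0.09], "claw": 100}, {"turn": [0, 0, 0], "slide": [0, 0, 0.1], "claw": 100}, {"turn": [0, 0, 0], "slide": [0, 0, 0.08], "claw": 100}, {"turn": [0, 0, 0], "slide": [0, 0, 0], "claw": 100}, {"turn": [0, 0, 0], "slide": [0, 0, 0], "claw": 100}]}}

```text
time: 2.55
tool_pos: [0.4513, 0.3331, 0.2779]
orientation: [0.0, -0.017, 1.0, 0.0]
ft_force: [0.5, 0.2, 0.4]
finger_gap: 0.0854
finger_force: 0.0
```

```bash
python3 - <<'E'
from h import *
s=cam("wrist");cv2.imwrite("pics/w3.png",s["frame"])
o=robot.get_obs();print(o["tool_pos"],to((.454,.3275,.20)),proj(s,(.454,.3275,.065)))
E
```

```text
[0.4514586  0.33301221 0.27816032] [-0.006 -0.014  0.195] (np.float64(266.71847367138986), np.float64(253.75805970111495))
```

View pics/w3.png

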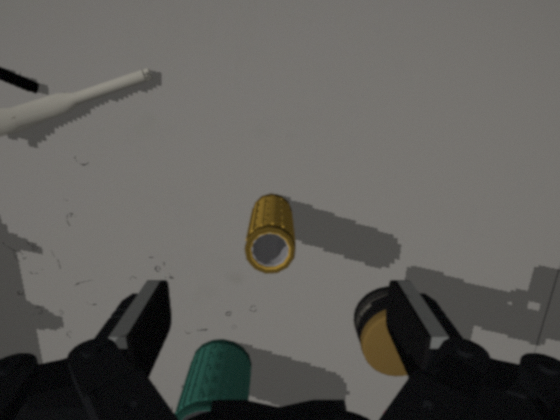

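Slim rim centre at (270,250), about 1.5–2 mm from my estimate; roller at ≈(0.4525, 0.329).

Call:
{"api": "apply_moves", "payload": {"rows": [{"turn": [0, 0, 0], "slide": [-0.003, -0.01, 0.05], "claw": 100}, {"turn": [0, 0, 0], "slide": [0, 0, 0.08], "claw": 100}, {"turn": [0, 0, 0], "slide": [0, 0, 0.065], "claw": 100}, {"turn": [0, 0, 0], "slide": [0, 0, 0], "claw": 0}, {"turn": [0, 0, 0], "slide": [0, 0, 0], "claw": 0}, {"turn": [0, 0, 0], "slide": [0, 0, 0], "claw": 0}, {"turn": [0, 0, 0], "slide": [0, 0, 0], "claw": 0}, {"turn": [0, 0, 0], "slide": [0, 0, 0], "claw": 0}]}}

```text
time: 3.6
tool_pos: [0.453, 0.3287, 0.2]
orientation: [0.001, -0.016, 1.0, 0.001]
ft_force: [-1.9, -1.2, 11.6]
finger_gap: 0.0257
finger_force: 28.7
```

```bash
python3 - <<'E'
from h import *
o=robot.get_obs();print(o["time"],o["tool_pos"],o["finger_gap"],o["finger_force"],to((.456+.0,.063,.33)))
E
```

```text
3.6 [0.45304506 0.32867478 0.20000039] 0.0257035323604054 28.730842815712094 [ 0.014 -0.664 -0.326]
```

Call:
{"api": "apply_moves", "payload": {"rows": [{"turn": [0, 0, 0], "slide": [0, 0, -0.1], "claw": 0}, {"turn": [0, 0, 0], "slide": [0, 0, -0.12], "claw": 0}, {"turn": [0, 0, 0], "slide": [0.015, -0.08, -0.12], "claw": 0}, {"turn": [0, 0, 0], "slide": [0.015, -0.08, -0.12], "claw": 0}, {"turn": [0, 0, 0], "slide": [0.015, -0.08, -0.09], "claw": 0}, {"turn": [0, 0, 0], "slide": [0.015, -0.06, 0], "claw": 0}, {"turn": [0, 0, 0], "slide": [0, 0, 0], "claw": 0}, {"turn": [0, 0, 0], "slide": [0, 0, 0], "claw": 0}, {"turn": [0, 0, 0], "slide": [0, 0, 0], "claw": 0}, {"turn": [0, 0, 0], "slide": [0, 0, 0], "claw": 0}]}}

```text
time: 4.85
tool_pos: [0.4325, 0.2082, 0.4184]
orientation: [-0.0, -0.017, 1.0, -0.0]
ft_force: [-0.1, 0.6, -1.3]
finger_gap: 0.0258
finger_force: 29.7
```

```bash
python3 - <<'E'
from h import *
o=robot.get_obs()
s=cam("wrist");cv2.imwrite("pics/w4.png",s["frame"])
print(o["tool_pos"],o["qvel"].round(3),o["finger_gap"])
np.savez("w4.npz",**{k:v for k,v in s.items()})
for p in((.4561,.0628),(.5165,.065),(.5875,.067),(.6686,.0699)): print(np.round(proj(s,(*p,.082)),1),np.round(proj(s,(*p,.032)),1))
E
```

```text
[0.43254983 0.20820689 0.41844387] [ 0.003  0.001  0.002  0.002 -0.001  0.001  0.001] 0.02583743721035964
[107.5 210.5] [129.5 194.6]
[117.1 273.9] [136.9 251. ]
[126.5 339.9] [144.1 310.6]
[136.6 406.3] [152.1 371.4]
```

View pics/w4.png

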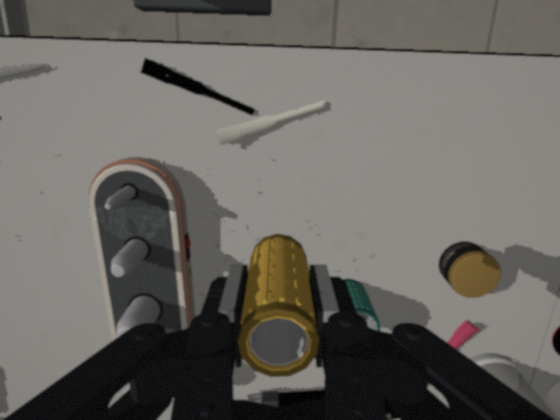

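Slim rod top near (111,203), medium (121,264), large (133,325 partly hidden); the roller is held upright. Zoom in.

```bash
python3 - <<'E'
import numpy as np,cv2
s=np.load("w4.npz")
cv2.imwrite("pics/w4c.png",cv2.resize(cv2.convertScaleAbs(s["frame"][180:330,80:200],alpha=1.5),None,fx=4,fy=4,interpolation=cv2.INTER_CUBIC))
E
```

```text
(no output)
```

View pics/w4c.png

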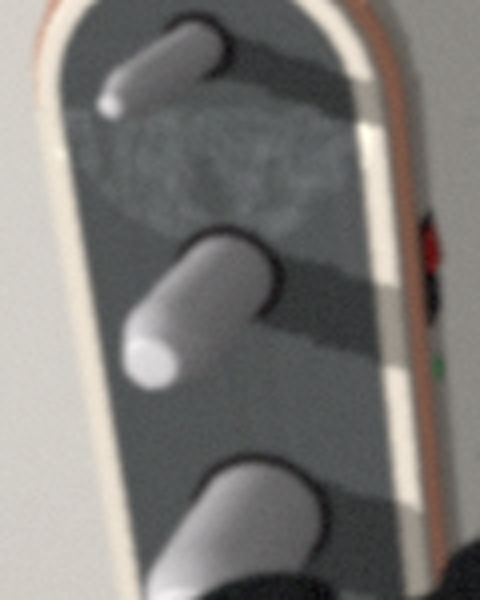

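```bash
python3 - <<'E'
from h import *
s=np.load("w4.npz");s={k:s[k] for k in s}
print(onz(s,107.5,206,.081),onz(s,117.75,270.5,.082),onz(s,132,192,.032),onz(s,138,251,.032))
print(to((.4534,.0635,.33)))
E
```

```text
[0.45235872 0.06272981 0.081     ] [0.51309538 0.06588977 0.082     ] [0.45332138 0.0654608  0.032     ] [0.51648455 0.06614703 0.032     ]
[-0.04  -0.363  0.221]
```

Call:
{"api": "apply_moves", "payload": {"rows": [{"turn": [0, 0, 0], "slide": [-0.01, -0.1, 0.03], "claw": 0}, {"turn": [0, 0, 0], "slide": [-0.01, -0.1, 0.04], "claw": 0}, {"turn": [0, 0, 0], "slide": [-0.01, -0.1, 0.05], "claw": 0}, {"turn": [0, 0, 0], "slide": [-0.01, -0.063, 0.05], "claw": 0}, {"turn": [0, 0, 0], "slide": [0, 0, 0.08], "claw": 0}, {"turn": [0, 0, 0], "slide": [0, 0, 0.07], "claw": 0}, {"turn": [0, 0, 0], "slide": [0, 0, 0], "claw": 0}, {"turn": [0, 0, 0], "slide": [0, 0, 0], "claw": 0}, {"turn": [0, 0, 0], "slide": [0, 0, 0], "claw": 0}, {"turn": [0, 0, 0], "slide": [0, 0, 0], "claw": 0}]}}

```text
time: 6.15
tool_pos: [0.4534, 0.0632, 0.2914]
orientation: [0.001, -0.016, 1.0, 0.0]
ft_force: [-0.5, 1.0, 0.1]
finger_gap: 0.0259
finger_force: 29.7
```

```bash
python3 - <<'E'
from h import *
o=robot.get_obs();print(o["tool_pos"],to((.4534,.0635,.2325)))
ims=[]
for n,(x,y,w,h) in {"scene":(195,145,60,75),"side":(290,165,60,75)}.items():
    s=cam(n); ims.append(cv2.resize(s["frame"][y:y+h,x:x+w],None,fx=6,fy=6,interpolation=cv2.INTER_CUBIC))
cv2.imwrite("pics/c5.png",np.hstack(ims))
E
```

```text
[0.45341343 0.06317883 0.29139958] [0.    0.001 0.147]
```

View pics/c5.png

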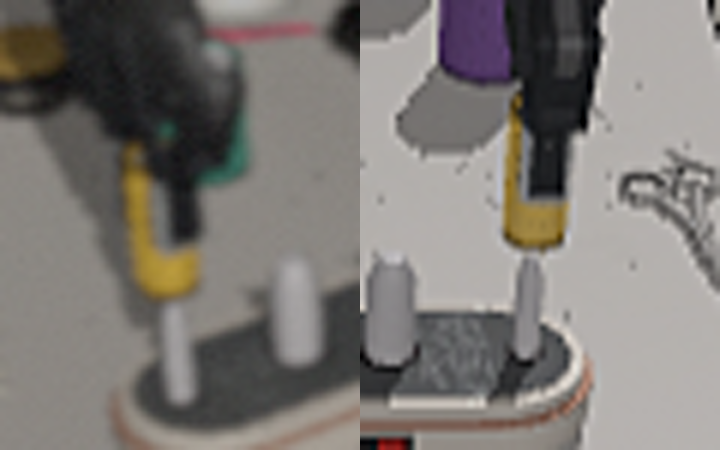

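Side view: roller bottom (533) in line with rod (531–532). Scene: roller ~0.7 px (≈1.5 mm) left of rod line; shift y by −1 mm and lower.

Call:
{"api": "apply_moves", "payload": {"rows": [{"turn": [0, 0, 0], "slide": [0, -0.002, 0.04], "claw": 0}, {"turn": [0, 0, 0], "slide": [0, 0, 0.04], "claw": 0}, {"turn": [0, 0, 0], "slide": [0, 0, 0.04], "claw": 0}, {"turn": [0, 0, 0], "slide": [0, 0, 0.02], "claw": 0}, {"turn": [0, 0, 0], "slide": [0, 0, 0.005], "claw": 0}, {"turn": [0, 0, 0], "slide": [0, 0, 0], "claw": 0}, {"turn": [0, 0, 0], "slide": [0, 0, 0], "claw": 0}]}}

```text
time: 7.12
tool_pos: [0.4534, 0.0623, 0.2331]
orientation: [0.0, -0.016, 1.0, 0.0]
ft_force: [-0.1, -0.2, -0.1]
finger_gap: 0.0257
finger_force: 29.7
```

Call:
{"api": "apply_moves", "payload": {"rows": [{"turn": [0, 0, 0], "slide": [0, 0, 0], "claw": 100}, {"turn": [0, 0, 0], "slide": [0, 0, 0], "claw": 100}, {"turn": [0, 0, 0], "slide": [0, 0, -0.05], "claw": 100}, {"turn": [0, 0, 0], "slide": [0, 0, -0.1], "claw": 100}, {"turn": [0, 0, 0], "slide": [0, 0, -0.1], "claw": 100}, {"turn": [0, 0, 0], "slide": [-0.067, 0.112, 0], "claw": 100}, {"turn": [0, 0, 0], "slide": [-0.067, 0.112, 0], "claw": 100}, {"turn": [0, 0, 0], "slide": [-0.067, 0.112, 0], "claw": 100}, {"turn": [0, 0, 0], "slide": [-0.067, 0.112, 0], "claw": 100}, {"turn": [0, 0, 0], "slide": [-0.067, 0.112, 0.06], "claw": 100}]}}

```text
time: 8.38
tool_pos: [0.5811, 0.2923, 0.3099]
orientation: [0.001, -0.016, 1.0, 0.001]
ft_force: [0.5, -0.5, 0.1]
finger_gap: 0.0854
finger_force: 0.0
```

Call:
{"api": "apply_moves", "payload": {"rows": [{"turn": [0, 0, 0], "slide": [0, 0, 0.03], "claw": 100}, {"turn": [0, 0, 0], "slide": [0, 0, 0], "claw": 100}, {"turn": [0, 0, 0], "slide": [0, 0, 0], "claw": 100}, {"turn": [0, 0, 0], "slide": [0, 0, 0], "claw": 100}]}}

```text
time: 8.88
tool_pos: [0.5801, 0.2899, 0.2977]
orientation: [0.001, -0.016, 1.0, 0.0]
ft_force: [0.1, -0.4, 0.5]
finger_gap: 0.0852
finger_force: 0.0
```

```bash
python3 - <<'E'
from h import *
o=robot.get_obs();print(o["tool_pos"],to((.581,.2895,.20)))
s=cam("wrist"); print(proj(s,(.581,.2895,.065)))
sc=cam("side")
f=cv2.resize(sc["frame"][165:240,280:355],(400,420),interpolation=cv2.INTER_CUBIC)
g=cv2.resize(s["frame"],None,fx=.714,fy=1)[:, :400]
cv2.imwrite("pics/c6.png",np.hstack([f,s["frame"][:, 100:500]]))
E
```

```text
[0.58011053 0.28988251 0.29773439] [-0.002 -0.001  0.244]
(np.float64(276.9779058722524), np.float64(236.59302567196875))
```

View pics/c6.png

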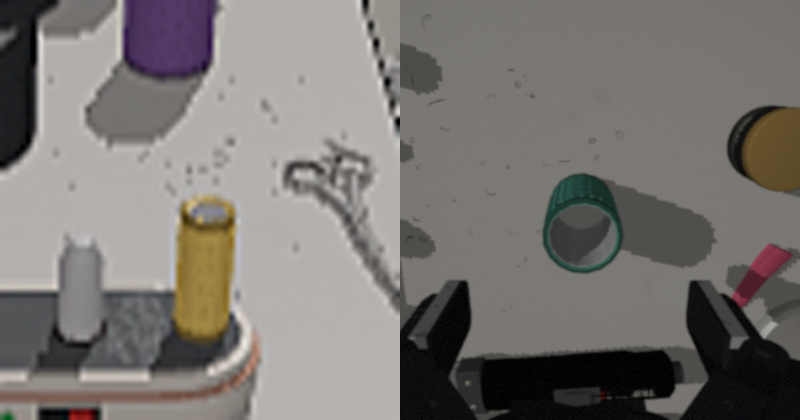

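Slim sits upright, fully down on its rod. Large roller's rim centre at wrist pixel (283,236): y ≈ 0.2925.

Call:
{"api": "apply_moves", "payload": {"rows": [{"turn": [0, 0, 0], "slide": [-0.002, 0.0065, 0.06], "claw": 100}, {"turn": [0, 0, 0], "slide": [0, 0, 0.08], "claw": 100}, {"turn": [0, 0, 0], "slide": [0, 0, 0.07], "claw": 100}, {"turn": [0, 0, 0], "slide": [0, 0, 0.034], "claw": 100}, {"turn": [0, 0, 0], "slide": [0, 0, 0], "claw": 0}, {"turn": [0, 0, 0], "slide": [0, 0, 0], "claw": 0}, {"turn": [0, 0, 0], "slide": [0, 0, 0], "claw": 0}, {"turn": [0, 0, 0], "slide": [0, 0, 0], "claw": 0}]}}

```text
time: 9.98
tool_pos: [0.5811, 0.2933, 0.2005]
orientation: [0.001, -0.016, 1.0, 0.0]
ft_force: [-1.2, -0.7, 6.6]
finger_gap: 0.0454
finger_force: 30.5
```

Call:
{"api": "apply_moves", "payload": {"rows": [{"turn": [0, 0, 0], "slide": [0, 0, -0.08], "claw": 0}, {"turn": [0, 0, 0], "slide": [0, 0, -0.12], "claw": 0}, {"turn": [0, 0, 0], "slide": [0.009, -0.1, -0.08], "claw": 0}, {"turn": [0, 0, 0], "slide": [0, -0.12, 0], "claw": 0}, {"turn": [0, 0, 0], "slide": [0, -0.12, 0], "claw": 0}, {"turn": [0, 0, 0], "slide": [0, -0.12, 0], "claw": 0}, {"turn": [0, 0, 0], "slide": [0, -0.103, 0.03], "claw": 0}, {"turn": [0, 0, 0], "slide": [0, 0, 0.02], "claw": 0}, {"turn": [0, 0, 0], "slide": [0, 0, 0], "claw": 0}, {"turn": [0, 0, 0], "slide": [0, 0, 0], "claw": 0}]}}

```text
time: 11.22
tool_pos: [0.5844, 0.0692, 0.2916]
orientation: [0.0, -0.017, 1.0, 0.0]
ft_force: [-0.3, 0.6, -0.7]
finger_gap: 0.0451
finger_force: 31.1
```

```bash
python3 - <<'E'
from h import *
o=robot.get_obs();print(o["tool_pos"],to((.5846,.0681,.233)))
ims=[]
for n,(x,y,w,h) in {"scene":(225,130,75,88),"side":(230,158,75,88)}.items():
    s=cam(n); ims.append(cv2.resize(s["frame"][y:y+h,x:x+w],None,fx=5,fy=5,interpolation=cv2.INTER_CUBIC))
cv2.imwrite("pics/c7.png",np.hstack(ims))
E
```

```text
[0.58444652 0.06921716 0.29156495] [-0.    -0.003  0.146]
```

View pics/c7.png

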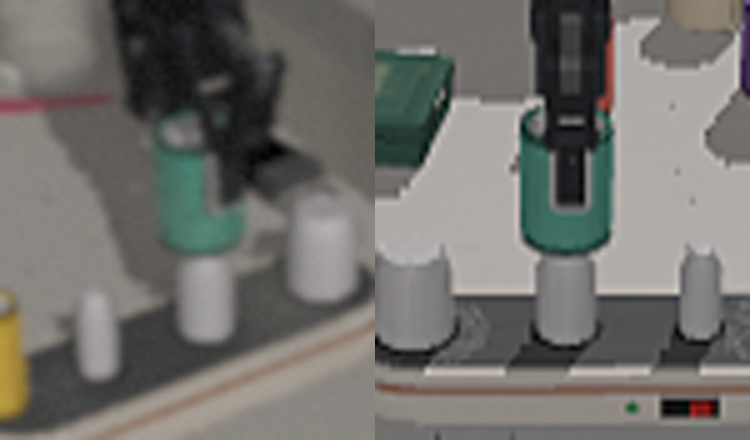

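Roller centred on rod in the side view (566 vs 566), ~0.8 px left in the scene view: shift y by −1.5 mm and lower.

Call:
{"api": "apply_moves", "payload": {"rows": [{"turn": [0, 0, 0], "slide": [0, -0.004, 0.04], "claw": 0}, {"turn": [0, 0, 0], "slide": [0, 0, 0.04], "claw": 0}, {"turn": [0, 0, 0], "slide": [0, 0, 0.04], "claw": 0}, {"turn": [0, 0, 0], "slide": [0, 0, 0.02], "claw": 0}, {"turn": [0, 0, 0], "slide": [0, 0, 0.005], "claw": 0}, {"turn": [0, 0, 0], "slide": [0, 0, 0], "claw": 0}, {"turn": [0, 0, 0], "slide": [0, 0, 0], "claw": 0}]}}

```text
time: 12.2
tool_pos: [0.5846, 0.0664, 0.2335]
orientation: [0.0, -0.016, 1.0, 0.0]
ft_force: [0.1, -0.8, -0.8]
finger_gap: 0.0448
finger_force: 31.0
```

Call:
{"api": "apply_moves", "payload": {"rows": [{"turn": [0, 0, 0], "slide": [0, 0, 0], "claw": 100}, {"turn": [0, 0, 0], "slide": [0, 0, 0], "claw": 100}, {"turn": [0, 0, 0], "slide": [0, 0, -0.07], "claw": 100}, {"turn": [0, 0, 0], "slide": [0, 0, -0.12], "claw": 100}, {"turn": [0, 0, 0], "slide": [0, -0.076, -0.06], "claw": 100}, {"turn": [0, 0, 0], "slide": [0.01, -0.15, 0], "claw": 100}, {"turn": [0, 0, 0], "slide": [0.01, -0.15, 0], "claw": 100}, {"turn": [0, 0, 0], "slide": [0.01, -0.15, 0], "claw": 100}, {"turn": [0, 0, 0], "slide": [0.004, -0.15, 0.03], "claw": 100}, {"turn": [0, 0, 0], "slide": [0, -0.15, 0.05], "claw": 100}]}}

```text
time: 13.45
tool_pos: [0.5815, -0.2656, 0.3018]
orientation: [0.001, -0.016, 1.0, -0.0]
ft_force: [1.3, 0.3, 0.7]
finger_gap: 0.0854
finger_force: 0.0
```

Call:
{"api": "apply_moves", "payload": {"rows": [{"turn": [0, 0, 0], "slide": [0, 0, 0], "claw": 100}, {"turn": [0, 0, 0], "slide": [0, 0, 0], "claw": 100}, {"turn": [0, 0, 0], "slide": [0, 0, 0], "claw": 100}, {"turn": [0, 0, 0], "slide": [0, 0, 0], "claw": 100}]}}

```text
time: 13.95
tool_pos: [0.5819, -0.2626, 0.3018]
orientation: [0.0, -0.017, 1.0, -0.0]
ft_force: [0.0, 0.4, -0.5]
finger_gap: 0.0853
finger_force: 0.0
```

```bash
python3 - <<'E'
from h import *
o=robot.get_obs();print(o["tool_pos"],o["qvel"].round(3))
s=cam("wrist"); cv2.imwrite("pics/w8.png",s["frame"]); print(proj(s,(.5815,-.264,.065)))
hsv=cv2.cvtColor(s["frame"],cv2.COLOR_BGR2HSV)
m=cv2.inRange(hsv,(0,90,50),(10,255,255))|cv2.inRange(hsv,(172,90,50),(180,255,255))
for c in cv2.findContours(m,cv2.RETR_EXTERNAL,cv2.CHAIN_APPROX_NONE)[0]:
    if cv2.contourArea(c)>200:
        x,y,w,h=cv2.boundingRect(c); print(cv2.boundingRect(c),cv2.contourArea(c),'bottom part width rows:',[ (r,c[c[:,0,1]==r][:,0,0].min(),c[c[:,0,1]==r][:,0,0].max()) for r in range(y,y+h,6)])
E
```

```text
[ 0.5818846  -0.26257634  0.30177686] [ 0.004  0.003  0.001 -0.002  0.    -0.001  0.002]
(np.float64(275.48425987867137), np.float64(232.11128595331715))
(254, 181, 61, 82) 3863.0 bottom part width rows: [(181, np.int32(277), np.int32(288)), (187, np.int32(266), np.int32(299)), (193, np.int32(262), np.int32(304)), (199, np.int32(259), np.int32(306)), (205, np.int32(258), np.int32(308)), (211, np.int32(257), np.int32(310)), (217, np.int32(256), np.int32(311)), (223, np.int32(255), np.int32(313)), (229, np.int32(254), np.int32(313)), (235, np.int32(254), np.int32(314)), (241, np.int32(254), np.int32(312)), (247, np.int32(257), np.int32(310)), (253, np.int32(261), np.int32(306)), (259, np.int32(269), np.int32(297))]
```

Call:
{"api": "apply_moves", "payload": {"rows": [{"turn": [0, 0, 0], "slide": [0, 0.009, 0.07], "claw": 100}, {"turn": [0, 0, 0], "slide": [0, 0, 0.08], "claw": 100}, {"turn": [0, 0, 0], "slide": [0, 0, 0.07], "claw": 100}, {"turn": [0, 0, 0], "slide": [0, 0, 0.034], "claw": 100}, {"turn": [0, 0, 0], "slide": [0, 0, 0], "claw": 0}, {"turn": [0, 0, 0], "slide": [0, 0, 0], "claw": 0}, {"turn": [0, 0, 0], "slide": [0, 0, 0], "claw": 0}, {"turn": [0, 0, 0], "slide": [0, 0, 0], "claw": 0}]}}

```text
time: 15.0
tool_pos: [0.5818, -0.2602, 0.2009]
orientation: [0.001, -0.016, 1.0, -0.0]
ft_force: [-0.7, 0.6, 6.6]
finger_gap: 0.0359
finger_force: 29.3
```

Call:
{"api": "apply_moves", "payload": {"rows": [{"turn": [0, 0, 0], "slide": [0, 0, -0.08], "claw": 0}, {"turn": [0, 0, 0], "slide": [0, 0, -0.12], "claw": 0}, {"turn": [0, 0, 0], "slide": [0.024, 0.067, -0.12], "claw": 0}, {"turn": [0, 0, 0], "slide": [0.024, 0.15, 0], "claw": 0}, {"turn": [0, 0, 0], "slide": [0.024, 0.15, 0], "claw": 0}, {"turn": [0, 0, 0], "slide": [0.024, 0.15, 0], "claw": 0}, {"turn": [0, 0, 0], "slide": [0.024, 0.15, 0], "claw": 0}, {"turn": [0, 0, 0], "slide": [0.024, 0.15, 0], "claw": 0}, {"turn": [0, 0, 0], "slide": [0, 0, 0.04], "claw": 0}, {"turn": [0, 0, 0], "slide": [0, 0, 0.05], "claw": 0}]}}

```text
time: 16.25
tool_pos: [0.5134, 0.065, 0.292]
orientation: [0.001, -0.017, 1.0, 0.0]
ft_force: [0.8, -1.0, -0.0]
finger_gap: 0.0358
finger_force: 30.2
```

Call:
{"api": "apply_moves", "payload": {"rows": [{"turn": [0, 0, 0], "slide": [0, 0, 0], "claw": 0}, {"turn": [0, 0, 0], "slide": [0, 0, 0], "claw": 0}, {"turn": [0, 0, 0], "slide": [0, 0, 0], "claw": 0}]}}

```text
time: 16.62
tool_pos: [0.5135, 0.0644, 0.2925]
orientation: [0.001, -0.016, 1.0, 0.0]
ft_force: [0.2, -0.5, 0.4]
finger_gap: 0.036
finger_force: 30.2
```

```bash
python3 - <<'E'
from h import *
o=robot.get_obs();print(o["tool_pos"],to((.5137,.0642,.233)))
ims=[]
for n,(x,y,w,h) in {"scene":(205,135,80,80),"side":(255,165,80,80)}.items():
    s=cam(n); ims.append(cv2.resize(s["frame"][y:y+h,x:x+w],None,fx=5,fy=5,interpolation=cv2.INTER_CUBIC))
cv2.imwrite("pics/c9.png",np.hstack(ims))
E
```

```text
[0.51350221 0.06444815 0.29248704] [-0.    -0.001  0.149]
```

View pics/c9.png

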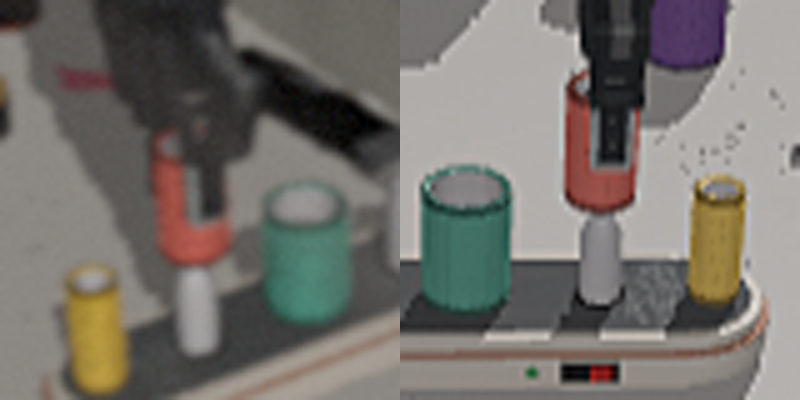

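Slim and large are seated. Medium roller centre 600 vs rod 600 (side), 195 vs 197 (scene): well aligned; lower with −1 mm in y.

Call:
{"api": "apply_moves", "payload": {"rows": [{"turn": [0, 0, 0], "slide": [0, -0.002, 0.04], "claw": 0}, {"turn": [0, 0, 0], "slide": [0, 0, 0.04], "claw": 0}, {"turn": [0, 0, 0], "slide": [0, 0, 0.04], "claw": 0}, {"turn": [0, 0, 0], "slide": [0, 0, 0.022], "claw": 0}, {"turn": [0, 0, 0], "slide": [0, 0, 0.005], "claw": 0}, {"turn": [0, 0, 0], "slide": [0, 0, 0], "claw": 0}, {"turn": [0, 0, 0], "slide": [0, 0, 0], "claw": 0}]}}

```text
time: 17.6
tool_pos: [0.5131, 0.064, 0.2329]
orientation: [-0.0, -0.016, 1.0, -0.0]
ft_force: [-2.9, 0.7, 6.8]
finger_gap: 0.0358
finger_force: 30.2
```

Call:
{"api": "apply_moves", "payload": {"rows": [{"turn": [0, 0, 0], "slide": [0, 0, 0], "claw": 100}, {"turn": [0, 0, 0], "slide": [0, 0, 0], "claw": 100}, {"turn": [0, 0, 0], "slide": [0, 0, -0.07], "claw": 100}, {"turn": [0, 0, 0], "slide": [0, 0, -0.12], "claw": 100}, {"turn": [0, 0, 0], "slide": [0.027, -0.143, -0.06], "claw": 100}, {"turn": [0, 0, 0], "slide": [0.032, -0.15, 0], "claw": 100}, {"turn": [0, 0, 0], "slide": [0.032, -0.15, 0], "claw": 100}, {"turn": [0, 0, 0], "slide": [0.032, -0.15, 0], "claw": 100}, {"turn": [0, 0, 0], "slide": [0.032, -0.15, 0], "claw": 100}, {"turn": [0, 0, 0], "slide": [0.032, -0.15, 0.03], "claw": 100}]}}

```text
time: 18.85
tool_pos: [0.4498, -0.2971, 0.3213]
orientation: [0.001, -0.016, 1.0, -0.0]
ft_force: [1.7, 0.3, 0.4]
finger_gap: 0.0853
finger_force: 0.0
```

Call:
{"api": "apply_moves", "payload": {"rows": [{"turn": [0, 0, 0], "slide": [0, 0, 0.05], "claw": 100}, {"turn": [0, 0, 0], "slide": [0, 0, 0], "claw": 100}, {"turn": [0, 0, 0], "slide": [0, 0, 0], "claw": 100}, {"turn": [0, 0, 0], "slide": [0, 0, 0], "claw": 100}]}}

```text
time: 19.35
tool_pos: [0.4507, -0.2944, 0.3015]
orientation: [0.001, -0.017, 1.0, -0.0]
ft_force: [-0.6, 0.0, -0.8]
finger_gap: 0.0857
finger_force: 0.0
```

```bash
python3 - <<'E'
from h import *
o=robot.get_obs();print(o["tool_pos"],o["qvel"].round(3))
s=cam("wrist"); cv2.imwrite("pics/w10.png",s["frame"]); print(proj(s,(.449,-.295,.065)))
hsv=cv2.cvtColor(s["frame"],cv2.COLOR_BGR2HSV)
m=cv2.inRange(hsv,(122,70,40),(150,255,255))
for c in cv2.findContours(m,cv2.RETR_EXTERNAL,cv2.CHAIN_APPROX_NONE)[0]:
    if cv2.contourArea(c)>300:
        x,y,w,h=cv2.boundingRect(c); print((x,y,w,h),[(r,int(c[c[:,0,1]==r][:,0,0].min()),int(c[c[:,0,1]==r][:,0,0].max())) for r in range(y,y+h,8)])
m=cv2.inRange(hsv,(0,0,0),(180,255,50)) 
E
```

```text
[ 0.4506677  -0.29444288  0.30152982] [ 0.003  0.001  0.001  0.    -0.002 -0.003  0.   ]
(np.float64(277.19537540912296), np.float64(230.1045363709223))
(229, 165, 94, 109) [(165, 270, 282), (173, 253, 300), (181, 245, 307), (189, 241, 311), (197, 238, 314), (205, 235, 317), (213, 232, 320), (221, 230, 321), (229, 229, 322), (237, 230, 322), (245, 232, 319), (253, 237, 315), (261, 243, 308), (269, 255, 296)]
```

```bash
python3 - <<'E'
from h import *
s=cam("scene"); print(onz(s,361,319,.048), onz(s,330,340,.03))
E
```

```text
[ 0.49986298 -0.41792096  0.048     ] [ 0.4310221  -0.41249216  0.03      ]
```

Call:
{"api": "apply_moves", "payload": {"rows": [{"turn": [0, 0, 0], "slide": [0.007, -0.004, 0.07], "claw": 100}, {"turn": [0, 0, 0], "slide": [0, 0, 0.08], "claw": 100}, {"turn": [0, 0, 0], "slide": [0, 0, 0.07], "claw": 100}, {"turn": [0, 0, 0], "slide": [0, 0, 0.034], "claw": 100}, {"turn": [0, 0, 0], "slide": [0, 0, 0], "claw": 0}, {"turn": [0, 0, 0], "slide": [0, 0, 0], "claw": 0}, {"turn": [0, 0, 0], "slide": [0, 0, 0], "claw": 0}, {"turn": [0, 0, 0], "slide": [0, 0, 0], "claw": 0}]}}

```text
time: 20.45
tool_pos: [0.4477, -0.2969, 0.2002]
orientation: [0.001, -0.016, 1.0, -0.0]
ft_force: [-1.4, 0.0, 8.8]
finger_gap: 0.0545
finger_force: 32.2
```

Call:
{"api": "apply_moves", "payload": {"rows": [{"turn": [0, 0, 0], "slide": [0, 0, -0.09], "claw": 0}, {"turn": [0, 0, 0], "slide": [0, 0, -0.13], "claw": 0}, {"turn": [0, 0, 0], "slide": [0, 0, -0.12], "claw": 0}, {"turn": [0, 0, 0], "slide": [-0.082, 0.128, 0], "claw": 0}, {"turn": [0, 0, 0], "slide": [-0.082, 0.128, 0], "claw": 0}, {"turn": [0, 0, 0], "slide": [-0.082, 0.128, 0], "claw": 0}, {"turn": [0, 0, 0], "slide": [-0.082, 0.128, 0], "claw": 0}, {"turn": [0, 0, 0], "slide": [-0.082, 0.128, 0], "claw": 0}, {"turn": [0, 0, 0], "slide": [-0.082, 0.128, 0], "claw": 0}, {"turn": [0, 0, 0], "slide": [-0.082, 0.128, 0], "claw": 0}]}}

```text
time: 21.7
tool_pos: [0.666, 0.0707, 0.3359]
orientation: [0.0, -0.016, 1.0, -0.0]
ft_force: [0.9, -1.5, -0.7]
finger_gap: 0.0548
finger_force: 32.1
```

Call:
{"api": "apply_moves", "payload": {"rows": [{"turn": [0, 0, 0], "slide": [0, 0, 0.05], "claw": 0}, {"turn": [0, 0, 0], "slide": [0, 0, 0.05], "claw": 0}, {"turn": [0, 0, 0], "slide": [0, 0, 0], "claw": 0}, {"turn": [0, 0, 0], "slide": [0, 0, 0], "claw": 0}, {"turn": [0, 0, 0], "slide": [0, 0, 0], "claw": 0}]}}

```text
time: 22.32
tool_pos: [0.6654, 0.0684, 0.2961]
orientation: [0.001, -0.016, 1.0, 0.0]
ft_force: [-0.0, 0.4, -0.9]
finger_gap: 0.0548
finger_force: 32.1
```

```bash
python3 - <<'E'
from h import *
o=robot.get_obs();print(o["tool_pos"],to((.6655,.069,.233)))
# numeric check: violet roller bottom vs grey rod columns
for n,near in {"scene":(287,155),"side":(240,195)}.items():
    s=cam(n); cv2.imwrite(f"pics/{n}11.png",s["frame"])
    for z in(.032,.057,.08): print(n,z,np.round(proj(s,(.6655,.069,z)),1))
    hsv=cv2.cvtColor(s["frame"],cv2.COLOR_BGR2HSV); m=cv2.inRange(hsv,(120,60,30),(150,255,255))
    k=np.zeros_like(m);cv2.circle(k,near,45,255,-1);m&=k
    ys,xs=np.nonzero(m)
    for r in range(ys.max()-6,ys.max()+1,2): print(r,xs[ys==r].min(),xs[ys==r].max())
    for r in range(ys.max()+4,ys.max()+16,4): print("rod row",r,s["frame"][r,(xs.min()-4):(xs.max()+5)].mean(1).astype(int).tolist(),xs.min()-4)
E
```

```text
[0.66542335 0.06837926 0.29609862] [-0.     0.002  0.158]
scene 0.032 [288.3 187. ]
scene 0.057 [288.3 179.6]
scene 0.08 [288.3 172.7]
165 280 299
167 280 299
169 282 298
171 286 294
rod row 175 [86, 90, 91, 89, 90, 88, 87, 96, 113, 132, 147, 158, 165, 170, 174, 176, 175, 171, 164, 154, 142, 129, 128, 134, 133, 133, 134, 135, 134, 130] 275
rod row 179 [100, 96, 92, 94, 90, 91, 89, 98, 115, 130, 142, 150, 157, 158, 162, 165, 165, 162, 157, 150, 142, 134, 131, 133, 134, 134, 134, 134, 133, 135] 275
rod row 183 [105, 106, 102, 91, 79, 70, 72, 93, 116, 130, 142, 148, 153, 156, 160, 161, 161, 159, 154, 147, 131, 108, 87, 100, 119, 130, 135, 135, 134, 135] 275
side 0.032 [238.6 223.2]
side 0.057 [238.3 215.2]
side 0.08 [238.  207.7]
201 225 246
203 226 245
205 227 243
207 234 237
rod row 211 [170, 170, 170, 170, 170, 170, 170, 172, 178, 108, 108, 125, 130, 135, 139, 146, 148, 152, 141, 138, 133, 125, 119, 124, 116, 164, 175, 172, 172, 171, 172] 220
rod row 215 [170, 170, 169, 170, 170, 170, 170, 171, 177, 140, 114, 124, 128, 131, 135, 137, 140, 133, 134, 130, 129, 128, 124, 119, 104, 154, 184, 180, 179, 179, 179] 220
rod row 219 [170, 170, 170, 171, 170, 170, 179, 171, 172, 127, 115, 125, 127, 130, 133, 136, 138, 132, 134, 130, 128, 127, 124, 120, 111, 111, 90, 91, 82, 97, 91] 220
```

Call:
{"api": "apply_moves", "payload": {"rows": [{"turn": [0, 0, 0], "slide": [0.004, 0, 0.03], "claw": 0}, {"turn": [0, 0, 0], "slide": [0, 0, 0.03], "claw": 0}, {"turn": [0, 0, 0], "slide": [0, 0, 0.04], "claw": 0}, {"turn": [0, 0, 0], "slide": [0, 0, 0.04], "claw": 0}, {"turn": [0, 0, 0], "slide": [0, 0, 0.016], "claw": 0}, {"turn": [0, 0, 0], "slide": [0, 0, 0], "claw": 0}, {"turn": [0, 0, 0], "slide": [0, 0, 0], "claw": 0}]}}

```text
time: 23.3
tool_pos: [0.6637, 0.0688, 0.2326]
orientation: [0.0, -0.016, 1.0, -0.0]
ft_force: [0.0, -0.6, 0.2]
finger_gap: 0.0546
finger_force: 32.4
```

Down with no resistance. Release and retreat.

Call:
{"api": "apply_moves", "payload": {"rows": [{"turn": [0, 0, 0], "slide": [0, 0, 0], "claw": 100}, {"turn": [0, 0, 0], "slide": [0, 0, 0], "claw": 100}, {"turn": [0, 0, 0], "slide": [0, 0, 0], "claw": 100}, {"turn": [0, 0, 0], "slide": [0, 0, -0.06], "claw": 100}, {"turn": [0, 0, 0], "slide": [0, 0, -0.12], "claw": 100}, {"turn": [0, 0, 0], "slide": [0, 0, -0.12], "claw": 100}, {"turn": [0, 0, 0], "slide": [0, 0.12, -0.12], "claw": 100}, {"turn": [0, 0, 0], "slide": [0.1, 0.1, 0], "claw": 100}, {"turn": [0, 0, 0], "slide": [0.1, 0.1, 0], "claw": 100}, {"turn": [0, 0, 0], "slide": [0, 0, 0], "claw": 100}]}}

```text
time: 24.55
tool_pos: [0.5771, 0.194, 0.3975]
orientation: [-0.0, -0.019, 1.0, 0.001]
ft_force: [0.9, -0.6, 0.7]
finger_gap: 0.0853
finger_force: 0.0
```

```bash
python3 - <<'E'
from h import *
ims=[]
for n,(x,y,w,h) in {"scene":(205,145,105,80),"side":(218,180,115,80)}.items():
    s=cam(n); ims.append(cv2.resize(s["frame"][y:y+h,x:x+w],(390,300),interpolation=cv2.INTER_CUBIC))
    ims[-1]=np.vstack([ims[-1],cv2.resize(s["frame"],(390,292))])
cv2.imwrite("pics/fin.png",np.hstack(ims))
E
```

```text
(no output)
```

View pics/fin.png

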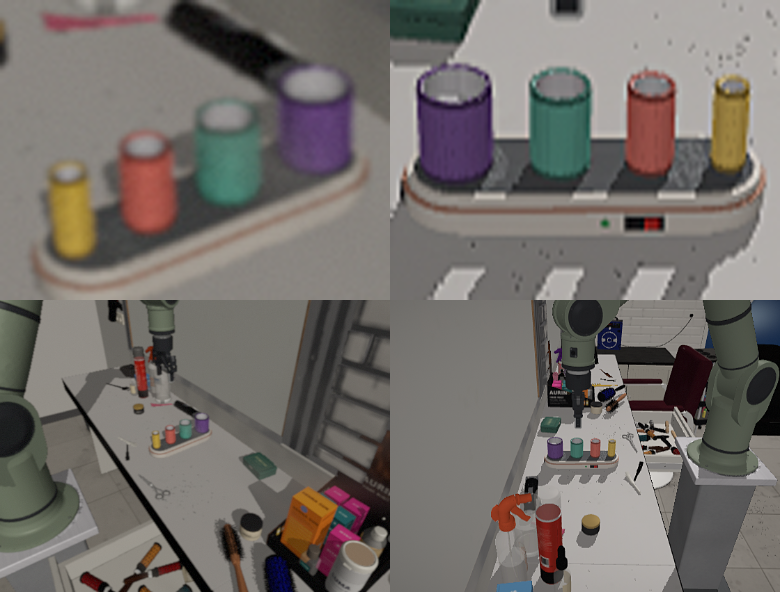

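All four rollers stand upright and fully down on their rods in order; the pots and everything else are undisturbed and the gripper is clear.

```bash
python3 -c "
from station import robot
print(robot.job_done())"
```

```text
the job is handed in; nothing more can be done
None
```

All four rollers are upright and fully down on their own rods, in order from slimmest to fattest, with the pots and everything else left where they were; I handed the job in at about 25 s of the 102 s allowed, and no verdict came back.

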